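Knock the red stop pin home on a gauge nest

ROBOT

A 6-joint arm with a two-finger parallel gripper is mounted at the origin on the work surface. World frame = base frame: x ahead of the robot, y to its left, z up, the work surface at z = 0. Lengths are in m, angles in rad, forces in N, time in s.
With the tool pointing down it reaches from about 0.375 to 0.9 m from the base axis. Payload 3.1 kg.
Tool frame: the origin (TCP) lies on the centre line of the jaws, within the pads' length; the fingertips stand robot.nose_length ahead of it and the grasp point (between the pads) lies 6 mm ahead of it (robot.nose_length is the distance from the TCP to the fingertips, in m); z points along the fingers, y is the line along which they close (so a half turn about z gives the same grasp; the last joint's range is limited). The gripper opens to 87 mm and grips with 3 to 60 N. Pads are 19 mm wide; open, the fingers measure 117 mm over their backs; the gripper's body (75 mm by 190 mm) begins 51 mm behind the grasp point.
Start: joints at [-1.375, 0.527, 1.433, -0, 1.181, -0.178], TCP at [0.229, -0.582, 0.223] pointing down, gripper open.
Joint ranges: [-3.08, 3.08], [-0.75, 2.2], [0.22, 2.44], [-1.43, 4.57], [0, 2.65], [-2.85, 2.85]. Speed limits (rad/s): [2.79, 2.79, 3.14, 3.14, 3.14, 3.14].

INTERFACE

Orientations are given as a unit quaternion [x, y, z, w].
In Python, from rig import robot gives the robot as it stands.
- The arm moves only by the shell command python3 -m crank 'ROWS' [FORCE]. ROWS is JSON, one flat list of numbers, 7 for each row, row after row: the shift along the tool's x, y, z in mm, then the turn, a rotation vector about the tool's x, y, z in degrees, then the closure in counts, from 0 (fully open) to 255 (shut). In form: [x, y, z, ax, ay, az, fingers, x, y, z, ax, ay, az, fingers, ...]. A call has exactly 5 rows; each row is the pose to reach, as a shift and turn from the pose commanded when the call began, along the tool's axes at that moment; what a row does not reach only later rows make up. A row lasts 1/12 s, in which the tool goes at most 41.7 mm and 7.16 degrees, less where a joint would pass 70% of its speed; a pose out of reach is approached as far as the arm can. A call with a gripper value outside its range is refused whole. The fingers move at their own pace and stop on an object; FORCE is the grip in N (left out, the last holds). Time passes only in rows, so rows that repeat a pose let the fingers close, or fill a call up. It gives the time, the measured TCP pose, the force, the opening and the grip force at its end, in the units of the state.
- robot.get_obs(): the state, without advancing time (a new reading comes with each control period).
- robot.camera(name): name is "scene" or "top" or "wrist"; returns a dict with "pixels" (480x640x3 uint8, red, green, blue), "intrinsics" (3x3 intrinsics, pixels), "k1" (the pictures are not rectified: a ray, as slopes to the right and down, at radius r is drawn at 1 + k1 r^2 times it, then the intrinsics apply), "extrinsics" (4x4, takes a point from camera to world coordinates); the wrist camera has in their place "mount" (4x4, takes a point from camera to tool coordinates, whose origin is the TCP and whose axes are the flange's). Camera axes: x right, y down, z forward; pixel columns grow to the right and rows downward; lengths in m; the calibration is good to about 2 mm. A picture is of the moment at which its call begins: read the wrist's pose just before it. There is no depth.
- robot.hand_in(): hands the job in; it is judged then, once.
The state is a dict: "time": time; "q": joint angles; "joint_velocities": joint speeds; "joint_torque": joint torques, N m; "position": TCP position; "tool_rot": TCP orientation; "ft_force": force on the tool from outside, world axes, zero at the start; "moment": the same for the moment, N m; "grip_width": finger opening in m; "grip_force": force on a finger pad.
Only numpy, scipy, OpenCV 4.12 (cv2) and the standard library are available. Lean on these libraries where they do the work, as an engineer would, in place of code of your own. Each camera call takes 0.05 s, during which the arm holds its last target. There are 200 camera calls.

TASK

Pick up the white-faced mallet standing on the green mat and, keeping hold of it, knock the red-capped sprung pin all the way down onto its collar with the mallet's striking face, squarely on the cap. Then stand the mallet back on the green mat on that same face and let go. Touch the pins with nothing but the mallet, leave the blue-capped pin standing as it is, and do not let the mallet fall over.

Things in the scene. Friction and masses are not known exactly. Their poses are not given: they have to be found in the camera images.
- mallet: Loose 0.42 kg mallet: upright steel head 80 mm tall, white faces 48 mm wide, level wooden handle. Stands on its lower, striking face. Origin: centre of that face; z up the head, handle along -x. Handle 24 mm wide (y), 22 high (z), centre line 40 mm above the face, reaching to x = -203 mm; grip it near x = -75 mm. Balance point about 10 mm from the head's axis; it stands by itself when set down.
- red_pin: Sprung pin with red cap, 28 mm wide, 10 thick, amid an aluminium nest (130x90x20 mm, fixed; two jaws 46 mm from the pin, 40 mm high). Origin: centre of the cap's top, z up. Slides straight down only; top starts 53 to 57 mm above the bench; fully down the cap sits on a dark collar, top at 37 mm. Needs 6 to 8 N; stays where left, as its stiff fit outholds its light spring.
- blue_pin: The same kind of pin with a blue cap, on a second identical nest; origin at the centre of the cap's top, 53 to 57 mm above the bench. To be left alone.
- mat: Green mat, 160 x 160 mm, 4 mm thick, fixed to the bench, on which the mallet stands. Origin: centre of its underside, on the bench; x and y along its edges.
Not all that is in view belongs to the job. Several things look just like the mat: the one meant starts farthest from the robot's base.

How it is judged:
On the way:
1. the red pin is down on its collar, struck by the held mallet's striking face (height (world z) of red_pin below 0.041 m and horizontal distance between mallet and red_pin below 0.03 m and height (world z) of mallet below 0.06 m and angle between mallet's own z axis and vertical below 0.3 rad and contact force between the fingers and mallet above 2 N).
At the end, for the whole second after the job is handed in: The red cap's top is less than 41 mm above the bench (within 4 mm of fully down); the mallet stands still on its striking face on the mat, released, upright within 8 degrees, the centre of its face within the mat's edges and at most 5 mm above the mat; the blue pin is within 4 mm of where it was (height (world z) of red_pin below 0.041 m and x of mallet in the frame of mat between -0.08 and 0.08 m and y of mallet in the frame of mat between -0.08 and 0.08 m and height (world z) of mallet below 0.009 m and angle between mallet's own z axis and vertical below 0.15 rad and linear speed of mallet below 0.02 m/s and distance of blue_pin from where it was at the start of the episode below 0.004 m); the robot touches nothing.
It fails at once if the blue pin is pushed 4 mm or more (distance of blue_pin from where it was at the start of the episode above 0.004 m).
It fails at once if the fingers or the arm touch a pin (contact force between any of the fingers, the arm and red_pin above 1 N or contact force between any of the fingers, the arm and blue_pin above 1 N).
It fails at once if the mallet falls over (tilts more than 45 degrees) (angle between mallet's own z axis and vertical above 0.79 rad).
It also fails if it takes over 48 s, if anything falls off the work surface, if the arm or the gripper's body presses on something with over 40 N, if the wrist force passes 120 N, or if a joint passes its speed limit or range.

## Working session

There is one attempt and no reset: what is moved stays moved. The work goes in short steps, Python scripts to look and compute and a shell command to move; the robot and the scene stay as the last step left them, time stands still between calls to the robot, and variables do not carry over. Pictures are saved under pics/ and viewed, at most 10 in all, crops included, and the job is handed in when it is done.

```bash
mkdir -p pics
cat > h.py <<'E'
import numpy as np,cv2
from rig import robot
from scipy.spatial.transform import Rotation as R
def tool():
    o=robot.get_obs();T=np.eye(4);T[:3,:3]=R.from_quat(o["tool_rot"]).as_matrix();T[:3,3]=o["position"];return T
def shot(n,f):
    T=tool();c=robot.camera(n);c["T"]=T@c["mount"] if n=="wrist" else c["extrinsics"]
    cv2.imwrite("pics/"+f+".png",c["pixels"][:,:,::-1]);np.save("pics/"+f+".npy",dict(K=c["intrinsics"],k1=c["k1"],T=c["T"]),allow_pickle=True);return c
def load(f):
    c=np.load("pics/"+f+".npy",allow_pickle=True).item();c["im"]=cv2.imread("pics/"+f+".png");return c
def ray(c,uv):
    K=np.array(c["K"]);d=np.array([c["k1"],0,0,0.])
    p=cv2.undistortPoints(np.array(uv,float).reshape(-1,1,2),K,d).reshape(-1,2)
    return np.array(c["T"])[:3,3],np.c_[p,np.ones(len(p))]@np.array(c["T"])[:3,:3].T
def plane(c,uv,z):
    o,d=ray(c,uv);return o+d*((z-o[2])/d[:,2])[:,None]
def blobs(im,lo,hi,amin=60):
    m=cv2.inRange(cv2.cvtColor(im,cv2.COLOR_BGR2HSV),lo,hi);n,l,s,ce=cv2.connectedComponentsWithStats(m)
    return [(ce[i],s[i],l==i) for i in range(1,n) if s[i,4]>amin]
E
python3 - <<'E'
from h import *
for n in("top","scene"):
    c=shot(n,n+"0");print(n,c["extrinsics"].round(3).tolist(),c["k1"])
print(robot.nose_length,robot.get_obs())
a=cv2.imread("pics/top0.png")
E
```

```text
top [[-0.007, -0.997, 0.083, 0.421], [-0.999, 0.003, -0.046, 0.025], [0.045, -0.083, -0.995, 0.857], [0.0, 0.0, 0.0, 1.0]] -0.06857577847188363
scene [[-0.776, 0.439, -0.454, 0.887], [0.631, 0.52, -0.576, 0.544], [-0.017, -0.733, -0.68, 0.717], [0.0, 0.0, 0.0, 1.0]] -0.15457530670495198
0.025 {'time': 0.1, 'q': array([-1.37447836e+00,  5.28350457e-01,  1.43378434e+00,  1.24621953e-05,
        1.18137566e+00, -1.78483581e-01]), 'joint_velocities': array([ 0.00106628, -0.00108393, -0.00214036,  0.00198532,  0.00077685,
       -0.00176501]), 'joint_torque': array([-1.07698477e-05, -4.40985489e+01, -1.77150911e+01,  6.34464319e-02,
        5.33941691e-02, -5.22457742e-05]), 'position': array([ 0.22871538, -0.58094402,  0.22218021]), 'tool_rot': array([ 9.82491794e-01,  1.86303395e-01, -2.78856540e-06, -9.58919004e-04]), 'ft_force': array([ 0.15504514, -0.93728003, -0.13383919]), 'moment': array([-0.02441349,  0.05456885, -0.01712744]), 'grip_force': 0.0, 'grip_width': 0.08666887343670807}
```

View pics/top0.png

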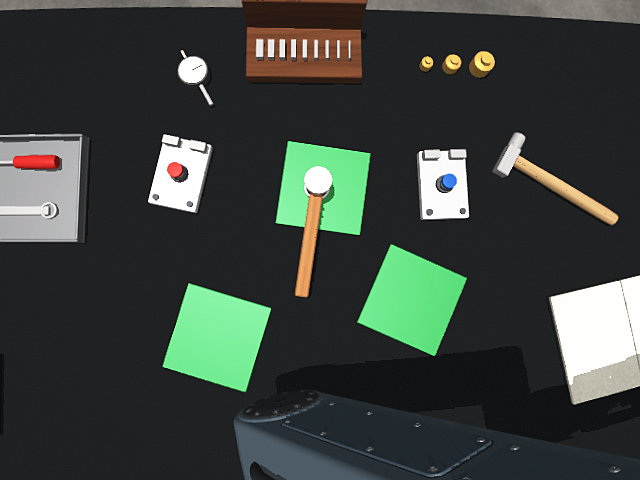

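View pics/scene0.png

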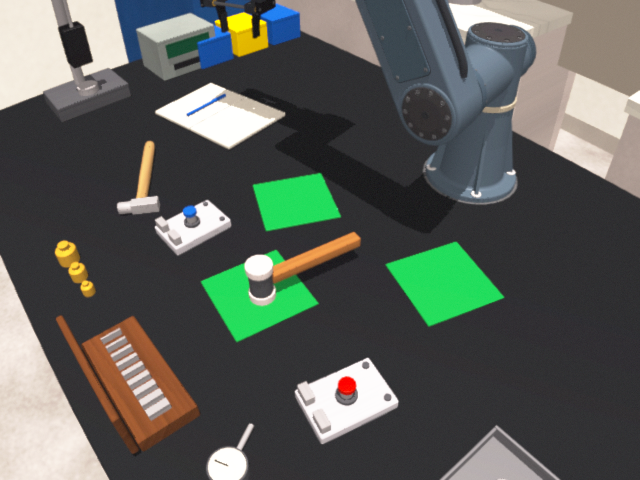

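Candidates: the mallet is the white-faced one at top (318,180), not the steel hammer at (510,155). The mat is the one under it at (323,188), since the mats at (217,337) and (412,300) are nearer the base. The red pin is at (177,172), and the red screwdriver at (35,162) is not it. The blue pin is at (448,182).

Run:
```python
from h import *
t,s=load("top0"),load("scene0")
def tri(a,b):
    o1,d1=ray(t,a);o2,d2=ray(s,b);A=np.c_[d1[0],-d2[0]];x=np.linalg.lstsq(A,o2-o1,rcond=None)[0]
    p,q=o1+x[0]*d1[0],o2+x[1]*d2[0];return ((p+q)/2).round(4),np.linalg.norm(p-q).round(4)
for nm,ranges in dict(red=((0,150,80),(6,255,255)),blue=((105,150,80),(125,255,255)),green=((50,120,80),(75,255,255)),wood=((5,100,60),(14,255,255))).items():
    for c,n in((t,"top"),(s,"scene")):
        for ce,st,m in blobs(c["im"],*ranges,amin=100):
            z=dict(red=.053,blue=.053,green=.004,wood=.055)[nm]
            print(nm,n,ce.round(1),st[4],plane(c,[ce],z)[0].round(3))
# handle top face axis in top view
for ce,st,m in blobs(t["im"],(5,100,60),(14,255,255),300):
    ys,xs=np.nonzero(m); 
    if 280<ce[0]<330 and ce[1]>190:
        pts=np.c_[xs,ys].astype(np.int32);r=cv2.minAreaRect(pts);b=cv2.boxPoints(r);print("box",b.round(1).tolist());print(plane(t,b,.055).round(4).tolist())
# white top face
for c in (t,s):
    for ce,st,m in blobs(c["im"],(0,0,200),(180,40,255),150):print("white",ce.round(1),st.tolist(),plane(c,[ce],.084)[0].round(4))
a=t["im"][120:310,130:490];cv2.imwrite("pics/crop.png",cv2.resize(a,None,fx=2.2,fy=2.2,interpolation=cv2.INTER_CUBIC))
```

```text
red top [ 36.3 161.5] 597 [0.623 0.499 0.053]
red top [174.8 169.3] 186 [0.607 0.249 0.053]
red scene [346.5 385.6] 268 [0.608 0.254 0.053]
blue top [448.6 180.8] 169 [ 0.587 -0.242  0.053]
blue scene [154.2  16.6] 2330 [ 0.139 -1.352  0.053]
blue scene [281.5  24.1] 1124 [-0.152 -0.938  0.053]
blue scene [215.  49.] 984 [ 0.133 -0.907  0.053]
blue scene [189.1 210.7] 125 [ 0.588 -0.24   0.053]
green top [330.4 182.8] 4953 [ 0.592 -0.03   0.004]
green top [411.9 299.7] 7258 [ 0.371 -0.181  0.004]
green top [211.9 351. ] 4981 [0.282 0.189 0.004]
green scene [294.7 201.6] 3620 [ 0.375 -0.175  0.004]
green scene [443.3 282.7] 5742 [0.31  0.187 0.004]
green scene [275.2 256.5] 163 [ 0.505 -0.067  0.004]
green scene [254.2 301.8] 4364 [0.601 0.001 0.004]
wood top [312.3   1. ] 352 [0.928 0.003 0.055]
wood top [305.1  53. ] 4692 [0.825 0.017 0.055]
wood top [308.2 247.1] 1151 [0.468 0.013 0.055]
wood scene [317.5 256.3] 1162 [0.474 0.025 0.055]
wood scene [132.1 385. ] 7464 [0.853 0.058 0.055]
box [[293.6000061035156, 295.3999938964844], [308.6000061035156, 192.1999969482422], [322.7000122
[... 1050 characters left out ...]
.479   0.084 ]
white [580.9 151.9] [549, 128, 64, 50, 1551] [-0.1673  0.1743  0.084 ]
white [136.6 202.5] [117, 196, 40, 14, 287] [ 0.6705 -0.2956  0.084 ]
white [192.2 224.7] [155, 200, 75, 50, 1459] [ 0.6174 -0.1642  0.084 ]
white [258.2 266.6] [245, 255, 28, 25, 552] [0.5841 0.0029 0.084 ]
white [ 35.1 406.3] [0, 256, 109, 224, 11724] [0.9847 0.0252 0.084 ]
white [262.2 298.8] [249, 289, 26, 16, 164] [0.6197 0.0652 0.084 ]
white [345.6 398.5] [295, 358, 103, 82, 3872] [0.6351 0.2819 0.084 ]
white [150.  396.6] [139, 389, 23, 17, 151] [0.8423 0.1116 0.084 ]
white [156.7 406.4] [145, 398, 24, 18, 179] [0.8419 0.1311 0.084 ]
white [226.9 464.5] [208, 448, 39, 32, 1020] [0.8108 0.2592 0.084 ]
```

View pics/crop.png

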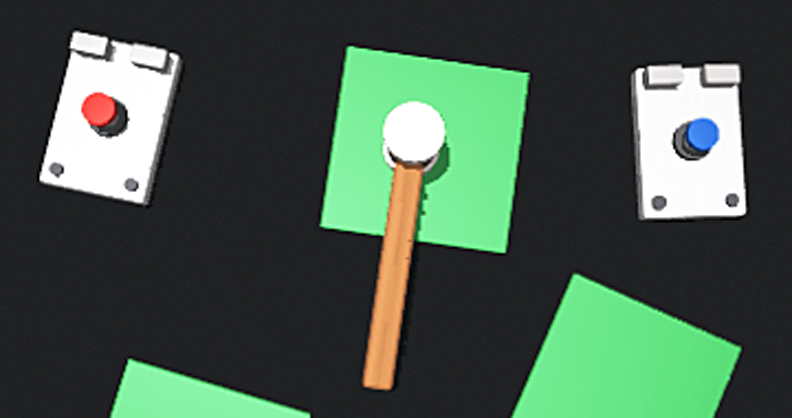

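The crop shows the white-topped mallet at (415,135) standing on the far mat with its handle running down to (380,385). The red and blue pins are on their nests to either side. Head axis ≈ (0.583, 0.000), handle yaw ≈ -8°, red pin ≈ (0.608, 0.252). Moving now.

```bash
cat >> h.py <<'E'
def togo(p,yaw):
    """shift (mm) and turn (deg) in tool axes to tcp p, pointing down, tool x at yaw deg"""
    T=tool();G=R.from_euler("z",yaw,degrees=True).as_matrix()@np.diag([1,-1,-1.])
    print("pos",T[:3,3].round(4),"shift",(T[:3,:3].T@(np.array(p)-T[:3,3])*1000).round(1),"turn",np.degrees(R.from_matrix(T[:3,:3].T@G).as_rotvec()).round(2))
E
python3 -m crank '[15,-14,0,0,0,3,0, 44,-41,0,0,0,9,0, 73,-68,0,0,0,15,0, 102,-95,0,0,0,21,0, 131,-122,0,0,0,27,0]' 25
python3 -c "
from h import *
togo([.509,.009,.22],-8)"
```

```text
time: 0.52
position: [0.3062, -0.4182, 0.2226]
tool_rot: [0.999, -0.051, -0.0, -0.001]
ft_force: [0.7, -0.0, 0.2]
grip_width: 0.0868
grip_force: 0.0
pos [ 0.3062 -0.4182  0.2226] shift [ 157.9 -445.7    3. ] turn [-0.06  0.02  2.12]
```

```bash
python3 -m crank '[13,-37,0,0,0,1,0, 26,-75,0,0,0,2,0, 40,-112,0,0,0,2,0, 53,-150,0,0,0,2,0, 66,-187,0,0,0,2,0]' >/dev/null
python3 -m crank '[13,-37,0,0,0,0,0, 26,-75,0,0,0,0,0, 40,-112,0,0,0,0,0, 53,-150,0,0,0,0,0, 66,-187,0,0,0,0,0]' >/dev/null
python3 -m crank '[9,-27,0,0,0,0,0, 17,-47,0,0,0,0,0, 24,-64,0,0,0,0,0, 26,-70,0,0,0,0,0, 26,-70,0,0,0,0,0]'
python3 - <<'E'
from h import *
togo([.509,.009,.05],-8)
c=shot("wrist","w1")
w=load("w1")
for ce,st,m in blobs(w["im"],(5,100,60),(14,255,255),300):
    ys,xs=np.nonzero(m);b=cv2.boxPoints(cv2.minAreaRect(np.c_[xs,ys].astype(np.int32)));print(b.tolist(),plane(w,b,.055).round(4).tolist())
E
```

```text
time: 1.77
position: [0.5148, 0.0036, 0.2227]
tool_rot: [0.998, -0.064, -0.0, -0.0]
ft_force: [-0.3, -0.7, -0.8]
grip_width: 0.0871
grip_force: 0.0
pos [0.5148 0.0036 0.2227] shift [ -6.3  -4.6 172.7] turn [-0.    0.03  0.62]
[[302.84222412109375, 330.915771484375], [307.1072998046875, 170.9761962890625], [332.928955078125, 171.664794921875], [328.66387939453125, 331.6043701171875]] [[0.3997, 0.0378, 0.055], [0.5598, 0.0107, 0.055], [0.5562, -0.012, 0.055], [0.3955, 0.0116, 0.055]]
```

View pics/w1.png

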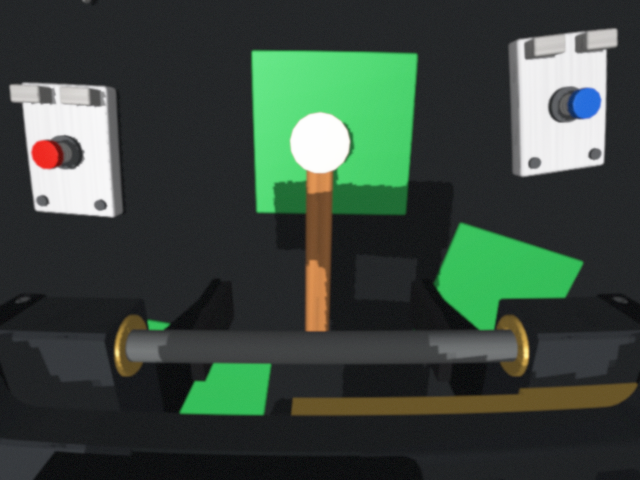

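The wrist view shows the mallet head at (320,143) on the mat, with the handle running down between the open fingers. The red cap is at (46,154) and the blue cap at (585,102). The handle axis agrees with the top view, so I'm descending.

```bash
python3 - <<'E'
from h import *
w=load("w1")
for n,lo,hi,z in(("red",(0,150,80),(6,255,255),.053),("white",(0,0,200),(180,40,255),.084)):
    for ce,st,m in blobs(w["im"],lo,hi,150): print(n,ce.round(1),st[4],plane(w,[ce],z)[0].round(4))
print("mat",plane(w,[[252,51],[417,54],[406,215],[257,213]],.004).round(4).tolist())
E
python3 -m crank '[-2,-1,20,0,0,1,0, -4,-2,50,0,0,1.3,0, -6,-3,85,0,0,1.3,0, -6,-3,115,0,0,1.3,0, -6,-3,130,0,0,1.3,0]' >/dev/null
python3 -m crank '[0,0,13,0,0,0,0, 0,0,26,0,0,0,0, 0,0,36,0,0,0,0, 0,0,42,0,0,0,0, 0,0,42,0,0,0,0]'
python3 -c "
from h import *
togo([.509,.0073,.05],-8.7)"
```

```text
red [ 47.2 153.9] 691 [0.6085 0.2466 0.053 ]
white [601.5  38.3] 319 [ 0.6386 -0.2325  0.084 ]
white [558.7 106. ] 8434 [ 0.5903 -0.1975  0.084 ]
white [ 71.5 152.9] 7408 [0.6049 0.2009 0.084 ]
white [24.1 93.2] 320 [0.6576 0.2278 0.084 ]
white [319.5 142.4] 2797 [ 0.5843 -0.0037  0.084 ]
mat [[0.6742, 0.0498, 0.004], [0.6517, -0.1064, 0.004], [0.4943, -0.0849, 0.004], [0.5169, 0.0726, 0.004]]
time: 2.65
position: [0.5081, 0.0055, 0.0501]
tool_rot: [0.997, -0.078, -0.001, -0.0]
ft_force: [0.3, -0.3, 0.4]
grip_width: 0.0871
grip_force: 0.0
pos [0.5081 0.0055 0.0501] shift [ 0.6 -2.   0.1] turn [ 0.    0.14 -0.2 ]
```

```bash
python3 -m crank '[5,-2,0,0,0,0,0, 10,-2,0,0,0,0,120, 10,-2,0,0,0,0,255, 10,-2,0,0,0,0,255, 10,-2,0,0,0,0,255]' 60
python3 -m crank '[0,0,0,0,0,0,255, 0,0,0,0,0,0,255, 0,0,0,0,0,0,255, 0,0,0,0,0,0,255, 0,0,0,0,0,0,255]'
```

```text
time: 3.07
position: [0.5196, 0.0067, 0.0516]
tool_rot: [0.997, -0.077, 0.0, 0.0]
ft_force: [-0.7, 0.4, -0.5]
grip_width: 0.0679
grip_force: 0.0
time: 3.48
position: [0.5192, 0.0066, 0.051]
tool_rot: [0.997, -0.077, -0.0, -0.0]
ft_force: [-0.5, -0.3, -0.6]
grip_width: 0.0346
grip_force: 0.0
```

```bash
python3 -m crank '[0,0,0,0,0,0,255, 0,0,0,0,0,0,255, 0,0,0,0,0,0,255, 0,0,0,0,0,0,255, 0,0,0,0,0,0,255]'
```

```text
time: 3.9
position: [0.5191, 0.0065, 0.051]
tool_rot: [0.997, -0.077, -0.0, 0.0]
ft_force: [0.3, -1.2, 0.0]
grip_width: 0.0224
grip_force: 60.0
```

```bash
python3 -m crank '[0,0,0,0,0,0,255, 0,0,-4,0,0,0,255, 0,0,-14,0,0,0,255, 0,0,-30,0,0,0,255, 0,0,-45,0,0,0,255]'
python3 -m crank '[0,0,-15,0,0,0,255, 0,0,-30,0,0,0,255, 0,0,-40,0,0,0,255, 0,0,-45,0,0,0,255, 0,0,-45,0,0,0,255]'
python3 - <<'E'
from h import *
shot("wrist","w2");shot("scene","s2")
a=np.hstack([cv2.imread("pics/w2.png"),cv2.imread("pics/s2.png")])
cv2.imwrite("pics/c2.png",cv2.resize(a,(800,300),interpolation=cv2.INTER_AREA))
for f in("w2","s2"):
    c=load(f)
    for ce,st,m in blobs(c["im"],(0,0,200),(180,40,255),400):
        if f=="w2" and 250<ce[0]<390 or f=="s2" and 200<ce[0]<320:print(f,ce.round(1),st.tolist())
# predicted direction to pin
E
```

```text
time: 4.32
position: [0.5179, 0.007, 0.0963]
tool_rot: [0.997, -0.077, -0.002, -0.0]
ft_force: [0.0, -1.0, -5.0]
grip_width: 0.0226
grip_force: 60.0
time: 4.73
position: [0.5196, 0.0067, 0.1421]
tool_rot: [0.997, -0.077, 0.001, 0.0]
ft_force: [0.5, -0.3, -4.3]
grip_width: 0.0224
grip_force: 60.0
w2 [321.5 170.3] [257, 105, 130, 131, 13232]
s2 [215.4 114.3] [156, 83, 103, 65, 3770]
s2 [252.8 228.6] [238, 216, 30, 27, 611]
s2 [226.8 464.5] [208, 448, 38, 32, 1018]
```

View pics/c2.png

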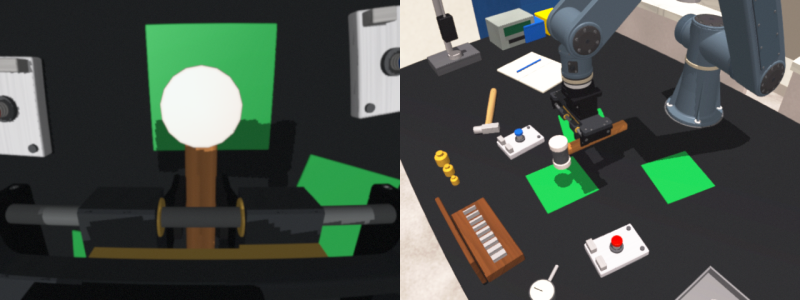

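Left (wrist): the mallet head is at (201,105), held straight. Right (scene): the mallet has lifted clear of the mat and looks upright. Next I check its pose in the hand and work out the move.

Run:
```python
from h import *
w,s=load("w2"),load("s2")
o1,d1=ray(w,[321.5,170.3]);o2,d2=ray(s,[252.8,228.6]);x=np.linalg.lstsq(np.c_[d1[0],-d2[0]],o2-o1,rcond=None)[0]
print("top face",o1+x[0]*d1[0],o2+x[1]*d2[0]); h=plane(w,[321.5,170.3],.175)[0];T=tool();print(h,T[:3,:3].T@(h-T[:3,3]))
r=np.array(T[:3,:3].T@(h-T[:3,3]));off=T[:3,:3]@r
t=np.array([.6075,.25,0])-off; togo([t[0],t[1],.142],-8.9)
t0,s0=load("top0"),load("scene0")
o1,d1=ray(t0,[174.8,169.3]);o2,d2=ray(s0,[346.5,385.6]);x=np.linalg.lstsq(np.c_[d1[0],-d2[0]],o2-o1,rcond=None)[0]
print("red",o1+x[0]*d1[0],o2+x[1]*d2[0])
```

```text
top face [ 0.58570663 -0.00329251  0.16505504] [ 0.58237345 -0.0018428   0.16546339]
[ 0.5868528  -0.00345847  0.175     ] [ 0.06895567 -0.00036449 -0.03438702]
pos [0.5186 0.0068 0.1407] shift [ -18.5 -253.6   -1.3] turn [-0.01  0.07  0.07]
red [0.60812815 0.2500324  0.04817151] [0.60594756 0.25202175 0.04822083]
```

```bash
python3 -m crank '[0,-8,0,0,0,0,255, -2,-28,0,0,0,0,255, -4,-58,0,0,0,0,255, -6,-90,0,0,0,0,255, -9,-123,0,0,0,0,255]' >/dev/null
python3 -m crank '[-2,-33,0,0,0,0,255, -4,-66,0,0,0,0,255, -7,-98,0,0,0,0,255, -9,-121,0,0,0,0,255, -10,-130,0,0,0,0,255]' >/dev/null
python3 -m crank '[0,0,0,0,0,0,255, 0,0,0,0,0,0,255, 0,0,0,0,0,0,255, 0,0,0,0,0,0,255, 0,0,0,0,0,0,255]'
python3 - <<'E'
from h import *
shot("scene","s3");shot("top","t3");shot("wrist","w3")
a=np.hstack([load("s3")["im"][280:460,240:460],load("t3")["im"][80:260,80:300]])
cv2.imwrite("pics/c3.png",cv2.resize(a,None,fx=1.8,fy=1.8))
T=tool();w=load("w3")
for ce,st,m in blobs(w["im"],(0,0,200),(180,40,255),8000):print(ce,st.tolist(),plane(w,[ce],T[2,3]+.033))
print(T[:3,3])
E
```

```text
time: 6.08
position: [0.5393, 0.2582, 0.1409]
tool_rot: [0.997, -0.078, -0.0, 0.0]
ft_force: [0.2, 0.2, -5.3]
grip_width: 0.0227
grip_force: 60.0
[320.21396434 149.56518358] [257, 53, 130, 182, 18003] [[0.61383946 0.24760074 0.17416096]]
[0.53947978 0.2587082  0.14116096]
```

View pics/c3.png

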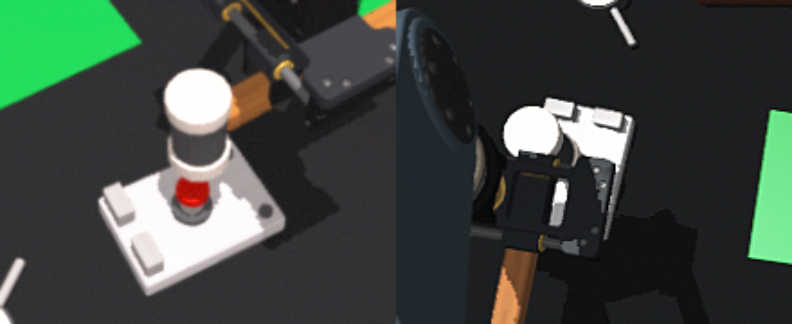

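The left panel shows the mallet's lower face directly over the red cap (192,190). The right panel (top) shows the head at (533,135), over the pin's place and clear of the jaws. Pressing down.

```bash
python3 -m crank '[0,0,8,0,0,0,255, 0,0,18,0,0,0,255, 0,0,27,0,0,0,255, 0,0,33,0,0,0,255, 0,0,36,0,0,0,255]'
python3 -m crank '[0,0,4,0,0,0,255, 0,0,8,0,0,0,255, 0,0,12,0,0,0,255, 0,0,16,0,0,0,255, 0,0,19,0,0,0,255]'
python3 -m crank '[0,0,1,0,0,0,255, 0,0,1,0,0,0,255, 0,0,2,0,0,0,255, 0,0,2,0,0,0,255, 0,0,2,0,0,0,255]'
python3 - <<'E'
from h import *
print(robot.get_obs()["ft_force"],robot.get_obs()["moment"])
shot("scene","s4")
a=load("s4")["im"][280:460,240:460]
cv2.imwrite("pics/c4.png",cv2.resize(a,None,fx=2.5,fy=2.5))
E
```

```text
time: 6.65
position: [0.5379, 0.2593, 0.1032]
tool_rot: [0.997, -0.077, -0.002, 0.001]
ft_force: [-1.2, 0.4, -1.4]
grip_width: 0.0228
grip_force: 60.0
time: 7.07
position: [0.5385, 0.2596, 0.086]
tool_rot: [0.997, -0.077, -0.001, 0.0]
ft_force: [-5.7, -0.4, 3.5]
grip_width: 0.0224
grip_force: 60.0
time: 7.48
position: [0.5397, 0.2596, 0.0843]
tool_rot: [0.997, -0.077, 0.0, -0.0]
ft_force: [-3.4, 0.5, 1.6]
grip_width: 0.0226
grip_force: 60.0
[-3.35182933  0.52160519  1.60383748] [ 0.03555474  0.76307076 -0.04608328]
```

View pics/c4.png

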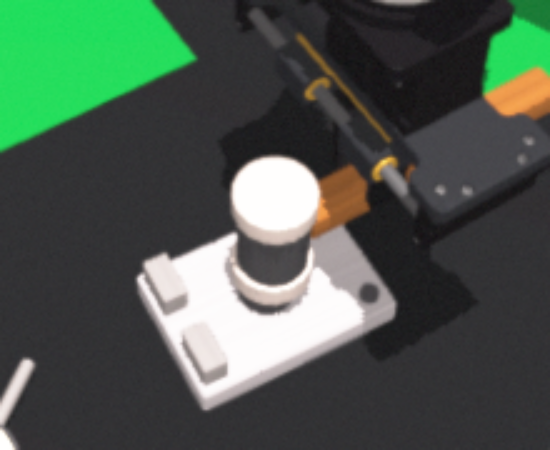

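The mallet is on the cap and upright, with the cap hidden beneath it. The push is only about 7 N so far, so I'm pressing until a firm stop shows.

```bash
python3 -m crank '[0,0,1,0,0,0,255, 0,0,2,0,0,0,255, 0,0,3,0,0,0,255, 0,0,3,0,0,0,255, 0,0,3,0,0,0,255]'
python3 -m crank '[0,0,1,0,0,0,255, 0,0,2,0,0,0,255, 0,0,3,0,0,0,255, 0,0,3,0,0,0,255, 0,0,3,0,0,0,255]'
```

```text
time: 7.95
position: [0.5383, 0.2598, 0.0819]
tool_rot: [0.997, -0.077, -0.001, -0.0]
ft_force: [-6.2, 0.2, 9.1]
grip_width: 0.0226
grip_force: 60.0
time: 8.37
position: [0.5367, 0.2601, 0.0796]
tool_rot: [0.997, -0.077, -0.002, 0.0]
ft_force: [-10.7, 0.8, 15.5]
grip_width: 0.0228
grip_force: 60.0
```

The net push is about 20 N, well over the 8 N needed, so the cap is on its collar. Lifting and looking.

```bash
python3 -m crank '[0,0,-3,0,0,0,255, 0,0,-10,0,0,0,255, 0,0,-25,0,0,0,255, 0,0,-45,0,0,0,255, 0,0,-62,0,0,0,255]' >/dev/null
python3 -m crank '[1,8,0,0,0,0,255, 2,28,0,0,0,0,255, 4,58,0,0,0,0,255, 6,90,0,0,0,0,255, 9,123,0,0,0,0,255]' > /dev/null
python3 -m crank '[2,33,0,0,0,0,255, 4,66,0,0,0,0,255, 7,98,0,0,0,0,255, 9,121,0,0,0,0,255, 10,130,0,0,0,0,255]' >/dev/null
python3 -m crank '[0,0,0,0,0,0,255, 0,0,0,0,0,0,255, 0,0,0,0,0,0,255, 0,0,0,0,0,0,255, 0,0,0,0,0,0,255]'
python3 - <<'E'
from h import *
for n in("scene","top","wrist"):shot(n,n[0]+"5")
a=load("s5")["im"][180:420,200:420]
cv2.imwrite("pics/c5.png",cv2.resize(a,None,fx=2.4,fy=2.4))
s,t,w=load("s5"),load("t5"),load("w5")
for n,c in(("s",s),("t",t)):
    for ce,st,m in blobs(c["im"],(0,150,80),(6,255,255),60):print(n,ce,st[4])
for n,c in(("s",s),("w",w)):
    for ce,st,m in blobs(c["im"],(0,0,200),(180,40,255),100):
        if n=="w" and 250<ce[0]<390 or n=="s" and 200<ce[0]<320:print(n,ce.round(1),st.tolist())
# expected scene pixel of cap at z .037 / .053
K=np.array(s["K"]);M=np.linalg.inv(s["T"])
for z in(.048,.037-.005,.055):
    print(z,cv2.projectPoints(np.array([[.607,.251,z]]),cv2.Rodrigues(M[:3,:3])[0],M[:3,3],K,np.array([s["k1"],0,0,0.]))[0].ravel())
E
```

```text
time: 10.03
position: [0.5192, 0.0078, 0.1399]
tool_rot: [0.997, -0.076, -0.0, -0.0]
ft_force: [-0.6, -0.3, -5.2]
grip_width: 0.0227
grip_force: 60.0
s [346.14126394 391.43494424] 269
t [ 35.46491228 161.53333333] 570
t [176.98876404 171.2247191 ] 178
s [215.5 114.3] [156, 83, 103, 65, 3782]
s [253.4 229.7] [239, 217, 30, 27, 602]
s [260.8 265. ] [246, 253, 27, 19, 174]
s [244.8 436. ] [237, 424, 16, 25, 108]
s [226.9 464.5] [208, 448, 39, 32, 1020]
w [321.5 169.9] [257, 105, 130, 130, 13188]
0.048 [345.48353289 385.61694664]
0.032 [345.20079303 391.31925622]
0.055 [345.60959747 383.06411496]
```

View pics/c5.png

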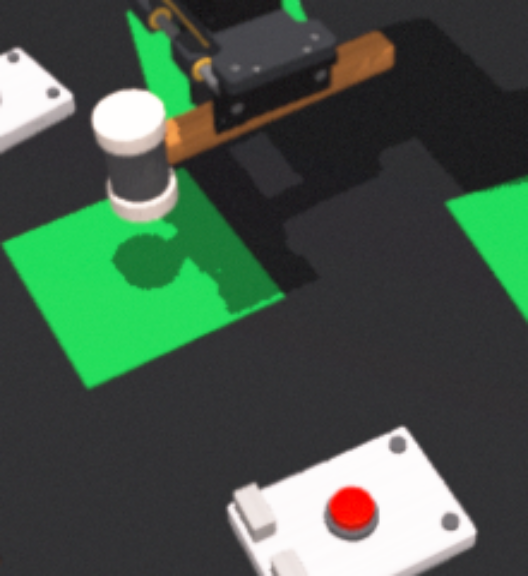

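The red cap at crop (352,508) now sits right on its collar: it dropped 5.8 px, about 16 mm. The mallet is unchanged in the hand and above the mat, so I'm lowering it.

```bash
python3 -m crank '[0,0,10,0,0,0,255, 0,0,28,0,0,0,255, 0,0,48,0,0,0,255, 0,0,64,0,0,0,255, 0,0,74,0,0,0,255]'
python3 -m crank '[0,0,4,0,0,0,255, 0,0,7,0,0,0,255, 0,0,10,0,0,0,255, 0,0,12,0,0,0,255, 0,0,12,0,0,0,255]'
python3 -m crank '[0,0,1,0,0,0,255, 0,0,2,0,0,0,255, 0,0,2,0,0,0,255, 0,0,2,0,0,0,255, 0,0,2,0,0,0,255]'
```

```text
time: 10.6
position: [0.5182, 0.007, 0.064]
tool_rot: [0.997, -0.077, -0.001, -0.0]
ft_force: [-0.4, -0.6, -4.4]
grip_width: 0.0224
grip_force: 60.0
time: 11.02
position: [0.5198, 0.0065, 0.0544]
tool_rot: [0.997, -0.077, 0.001, 0.0]
ft_force: [0.3, 0.0, -3.8]
grip_width: 0.0222
grip_force: 60.0
time: 11.43
position: [0.519, 0.0067, 0.0523]
tool_rot: [0.997, -0.077, -0.0, -0.0]
ft_force: [-2.3, 0.8, -1.2]
grip_width: 0.0226
grip_force: 60.0
```

Contact is starting, so one more mm and then release slowly.

```bash
python3 -m crank '[0,0,0.5,0,0,0,255, 0,0,1,0,0,0,255, 0,0,1,0,0,0,255, 0,0,1,0,0,0,255, 0,0,1,0,0,0,255]' 15
python3 -m crank '[0,0,0,0,0,0,255, 0,0,0,0,0,0,180, 0,0,0,0,0,0,150, 0,0,0,0,0,0,100, 0,0,0,0,0,0,0]' 5
python3 -m crank '[0,0,0,0,0,0,0, 0,0,0,0,0,0,0, 0,0,0,0,0,0,0, 0,0,0,0,0,0,0, 0,0,0,0,0,0,0]'
python3 -m crank '[0,0,0,0,0,0,0, 0,0,0,0,0,0,0, 0,0,0,0,0,0,0, 0,0,0,0,0,0,0, 0,0,0,0,0,0,0]'
```

```text
time: 11.85
position: [0.5189, 0.0065, 0.0512]
tool_rot: [0.997, -0.077, -0.0, 0.0]
ft_force: [-4.3, -2.0, 1.6]
grip_width: 0.0235
grip_force: 15.0
time: 12.27
position: [0.5205, 0.0065, 0.0513]
tool_rot: [0.997, -0.077, 0.001, 0.0]
ft_force: [0.2, 0.2, -0.3]
grip_width: 0.0377
grip_force: 0.0
time: 12.68
position: [0.5193, 0.0066, 0.0511]
tool_rot: [0.997, -0.077, 0.0, -0.0]
ft_force: [-0.6, -0.8, 0.1]
grip_width: 0.071
grip_force: 0.0
time: 13.1
position: [0.5193, 0.0066, 0.0511]
tool_rot: [0.997, -0.077, 0.0, 0.0]
ft_force: [-0.6, 0.1, 0.4]
grip_width: 0.0864
grip_force: 0.0
```

```bash
python3 -m crank '[0,0,-8,0,0,0,0, 0,0,-25,0,0,0,0, 0,0,-55,0,0,0,0, 0,0,-85,0,0,0,0, 0,0,-110,0,0,0,0]' >/dev/null
python3 -m crank '[0,0,-15,0,0,0,0, 0,0,-25,0,0,0,0, 0,0,-30,0,0,0,0, 0,0,-30,0,0,0,0, 0,0,-30,0,0,0,0]'
python3 - <<'E'
from h import *
shot("scene","s6");cv2.imwrite("pics/c6.png",load("s6")["im"][170:430,130:420])
E
```

```text
time: 13.93
position: [0.5187, 0.0067, 0.1905]
tool_rot: [0.997, -0.077, -0.001, -0.0]
ft_force: [0.1, 0.0, -0.6]
grip_width: 0.0874
grip_force: 0.0
```

View pics/c6.png

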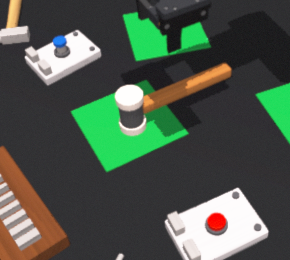

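The mallet stands upright on the mat at crop (131,112). The red cap (217,222) is down, the blue cap (59,42) is still up, and the gripper is clear. Handing in.

```bash
python3 -c "
from rig import robot
print(robot.hand_in())"
```

```text
the job is handed in; nothing more can be done
None
```

The job is handed in, with no verdict shown: the red pin is down on its collar, the mallet stands released on the green mat on its striking face, and the blue pin was left untouched.

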